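# Draw the hot sample tray out of the drying oven with the pull hook

### The job

The soil tins in the drying oven are ready, but tray, tins and oven are too hot for the hand: take the pull hook from its wire rest, catch the tray's loop from behind with it, and draw the tray out along the let-down door, past the sprung ball catches, until it sits fully home and square against both end stops with the two tins still standing on it. Feel for catches and stops and do not yank: the pull should stay under about 18 N. Then lay the hook back in its rest, hook end to the front and pointing down as before; do not touch the tray, tins or oven with the gripper or shift the other things on the bench.

Things in the scene. Friction and masses are not known exactly. Their poses are not given: they have to be found in the camera images.
- oven: white bench drying oven, fixed, 222 mm wide, 163 deep, 202 high, door let down level before it. Origin on the bench under the middle of the mouth (front face); x points into the oven, y left, z up. Chamber: floor 50 mm above the bench, 186 mm wide, 100 mm clear height, 145 mm deep, dark inside. Door: top level with the chamber floor, 222 mm wide, reaching to x = -94 mm
- door_stops (a point): on the door's top face, midway between its two end stops, in the plane of their faces: 81 mm before the mouth; axes as the oven's. Each stop is the inward-turned end of a dark steel rod 8.5 mm high, 36 to 74 mm left and right of the middle (the middle is open for loop and hook). Towards the mouth the rods run on as side guides, 148 mm apart, flaring to 171 mm at the mouth
- ball_catches (a point): midway between two sprung steel balls that stand in from small steel housings (19 mm high) on the door left and right, 40 mm before the mouth, 11.5 mm above the door. A nub on each side of the tray has to be pulled past its ball: the pull, 2 to 5 N till then, rises over the last 10 mm to a peak of 8 to 13 N about 2 mm before the stops, then drops a little. The balls then keep the tray home
- tray: loose aluminium tray on the chamber floor, 78 mm along x, 145 along y (150 over the two side nubs), 14 high, 0.2 to 0.45 kg, plus two tins of 0.11 kg. Origin: centre of its underside; -x is the front with the pull loop, towards the mouth. It slides on the floor with 2 to 5 N of drag. At first it may stand up to 6 degrees askew; the guides and stops square it as it is pulled home
- tray_loop (a point): where the hook bears on the tray's pull loop: inner side of its apex, 55.5 mm in front of the tray's centre, 13 mm above its underside; axes as the tray's. The loop is a level bow of 6 mm dark steel rod in front of the tray, 40 mm wide, blunt V with the apex to the front. Clear opening behind the apex, back to the tray's front wall: 16.5 mm. The rod lies 10 to 16 mm above the tray's underside
- tray_left_corner (a point): point on the tray's front face, 65 mm to the left (+y) of its middle, 7 mm above its underside
- tray_right_corner (a point): point on the tray's front face, 65 mm to the right (-y) of its middle, 7 mm above its underside
- tin_a: white round lidded soil tin, 64 mm across, 34 mm high, loose on the left half of the tray; origin at the centre of its underside
- tin_b: white round lidded soil tin, 64 mm across, 34 mm high, loose on the right half of the tray; origin at the centre of its underside
- hook_grip (a point): centre of the pull hook's wooden handle, the place to grip it: 90 mm long (x), 18 wide (y), 22 high (z); x runs along the tool to the hook end, z up as it lies in the rest. Ahead of the handle a 7 mm steel rod goes on in line and is bent straight down 120 mm in front of this point. The tool weighs 0.13 kg
- hook_tip (a point): lowest point of the hook's 7 mm round downturned end: 120 mm ahead of hook_grip along the tool's x axis and 36 mm below it
- rest_seat (a point): where hook_grip lies when the tool is in its rest, 70 mm above the bench; x along the rest to its front notch. The rest: fixed grey plate (150 x 56 mm), a U of wire under the handle 36 mm behind this point (23 mm wide inside, flared, arms end 10 mm above this point), a V of wire under the rod 75 mm in front of it (38 mm wide at the top, arms end 12.5 mm above this point)
- mug: orange mug, 101 mm high, bystander; origin at the centre of its underside
- calculator: dark desk calculator, 135 x 78 x 17 mm, bystander; origin at the centre of its underside
- tape_roll: roll of tan tape, 104 mm across, 25 mm high, bystander; origin at the centre of its underside
- beaker: white plastic beaker, 115 mm high, bystander; origin at the centre of its underside
Things that resemble listed ones, but are neither listed nor needed, are in the scene too. What is shaped like the tin_a but green or red is not meant.

How it is judged:
On the way, in this order (a step that is already met when the one before it is completed fails the run):
1. the hook is behind the loop and draws the tray out of the oven's mouth (contact force between hook and tray above 0.3 N and x of tray in the frame of oven below 0.02 m), for 0.1 s.
2. the tray is home: both front corners within 2 mm of the end stops (x of each of tray_left_corner, tray_right_corner in the frame of oven below -0.079 m), for 0.2 s.
At the end, for the whole second after the job is handed in: The tray lies flat on the door with both front corners within 2 mm of the end stops, both tins stand upright on it, and the hook lies at rest in its rest (handle centre within 14 mm of its seat), hook end forward and down (all of step 2 and height (world z) of tray between 0.047 and 0.053 m and angle between tray's own z axis and vertical below 0.05 rad and angle between each of tin_a, tin_b's own z axis and vertical below 0.15 rad and horizontal distance between each of tin_a, tin_b and tray below 0.045 m and distance between hook_grip and rest_seat below 0.014 m and z of hook_tip in the frame of rest_seat below -0.026 m and x of hook_tip in the frame of rest_seat above 0.09 m and linear speed of each of hook, tray below 0.02 m/s); the robot touches nothing.
It fails at once if the hook loads the tray with more than 24 N (contact force between hook and tray above 24 N).
It fails at once if the hook strikes or presses the oven or its door with more than 15 N (contact force between hook and oven above 15 N).
It fails at once if the robot touches the hot tray, a tin or the oven (contact force between any of the fingers, the arm and tray above 0.5 N or contact force between the fingers and tin_a above 0.5 N or contact force between the fingers and tin_b above 0.5 N or contact force between any of the fingers, the arm and oven above 1 N).
It fails at once if a tin is tipped (angle between any of tin_a, tin_b's own z axis and vertical above 0.3 rad).
It fails at once if a bystander is shifted by more than 20 mm (distance of any of mug, calculator, tape_roll, beaker from where it was at the start of the episode above 0.02 m).
It also fails if it takes over 70 s, if anything falls off the work surface, if the arm or the gripper's body presses on something with over 40 N, if the wrist force passes 120 N, or if a joint passes its speed limit or range.

### The arm

A 6-joint arm with a two-finger parallel gripper is mounted at the origin on a cart in front of the work surface, level with it; the furniture and walls round the work are solid. World frame = base frame: x ahead of the robot, y to its left, z up, the work surface at z = 0. Lengths are in m, angles in rad, forces in N, time in s.
With the tool pointing down it reaches from about 0.425 to 1.125 m from the base axis. Payload 14.9 kg.
Tool frame: the origin (TCP) lies midway between the tips of the shut fingers; the grasp point (between the pads) lies 19 mm behind it; z points along the fingers, x is the direction in which the jaws open and shut, and the axes are right-handed (so a half turn about z gives the same grasp; the last joint's range is limited). The gripper opens to 91 mm and grips with 3 to 60 N. Pads are 32 mm wide; open, the fingers measure 118 mm over their backs; the gripper's body (76 mm by 178 mm) begins 60 mm behind the grasp point.
Start: joints at [1.164, 0.379, 1.734, -0, 1.028, -0.033], TCP at [0.256, 0.652, 0.214] pointing down, gripper open.
Joint ranges: [-2.77, 2.77], [-0.74, 2.19], [0, 2.66], [-1.06, 4.2], [0.31, 2.87], [-3.08, 3.08]. Speed limits (rad/s): [1.89, 1.89, 2.39, 3.14, 3.14, 3.14].

### API

Orientations are given as [roll, pitch, yaw] about the fixed x, y, z axes, in that order (R = Rz(yaw) Ry(pitch) Rx(roll)).
In Python, from cell import observe, camera, camera_model, hand_in gives the robot as it stands.
- The arm moves only by the tool play_rows, never from a script. Its argument "deltas" is text: rows parted by semicolons, each of 4 numbers parted by spaces: the shift along the tool's x, y, z in mm, then the turn about the tool's z in rad. A call has 1 to 10 rows; each row is the pose to reach, as a shift and turn from the pose commanded when the call began, along the tool's axes at that moment; what a row does not reach only later rows make up. A row lasts 1/8 s, in which the tool goes at most 62.5 mm and 10.7 degrees, less where a joint would pass 70% of its speed; a pose out of reach is approached as far as the arm can. A call with a gripper value outside its range is refused whole. "claw" is the opening, from 0 (shut) to 1 (fully open), set as the call begins (left out, the last holds). The fingers move at their own pace and stop on an object; "squeeze" is the grip in N (left out, the last holds). Time passes only in rows, so rows that repeat a pose let the fingers close. It gives the time, the measured TCP pose, the force and the opening at its end, in the units of the state.
- observe(): the state, without advancing time (a new reading comes with each control period).
- camera(name): name is "side" or "top" or "wrist"; returns the picture (480x640x3 uint8, blue, green, red); there is no depth.
- camera_model(name): a dict with "mtx" (3x3 intrinsics, pixels), "k1" (the pictures are not rectified: a ray, as slopes to the right and down, at radius r is drawn at 1 + k1 r^2 times it, then the intrinsics apply), "pose" (4x4, takes a point from camera to world coordinates). Camera axes: x right, y down, z forward; pixel columns grow to the right and rows downward; lengths in m; the calibration is good to about 2 mm. A picture is of the moment at which its call begins: read the wrist's pose just before it. camera_model takes no time and is no camera call; for the wrist camera it gives the pose at the moment of the call.
- hand_in(): hands the job in, once; it reports no verdict.
The state is a dict: "t": time; "qpos": joint angles; "dq": joint speeds; "joint_efforts": joint torques, N m; "eef_pos": TCP position; "tool_rot": TCP orientation; "force": force on the tool from outside, world axes, zero at the start; "torque": the same for the moment, N m; "finger_gap": opening from 0.0 (shut) to 1.0 (fully open).
Only numpy, scipy, OpenCV 4.12 (cv2) and the standard library are available. Lean on these libraries where they do the work, as an engineer would, in place of code of your own. Each camera call takes 0.05 s, during which the arm holds its last target.

## Working session

There is one attempt and no reset: what is moved stays moved. The work goes in short steps, Python scripts to look and compute and a tool call to move; the robot and the scene stay as the last step left them, time stands still between calls to the robot, and variables do not carry over. Pictures are saved under pics/ and viewed, and the job is handed in when it is done.

Besides the shell and the picture viewer there is one more tool, called as name(argument=value, ...) on one line, values as JSON. play_rows: Moves the arm, as the interface text tells. Its arguments: {"type":"object","properties":{"deltas":{"type":"string"},"claw":{"type":"number"},"squeeze":{"type":"number"}},"required":["deltas"]}

```bash
ls; mkdir -p pics
python3 - <<'E'
from cell import *
import cv2
s=observe();print(s)
for n in ("side","top","wrist"):
    m=camera_model(n);print(n,m)
    cv2.imwrite(f"pics/{n}0.png",camera(n))
E
```

```text
pics
{'t': 0.0, 'qpos': array([ 1.16373062e+00,  3.79459507e-01,  1.73480901e+00,  4.65173643e-06,
        1.02848740e+00, -3.32885697e-02]), 'dq': array([0.0008893 , 0.00023597, 0.00021943, 0.00048779, 0.00040715,
       0.00039191]), 'joint_efforts': array([-5.16812379e-04, -7.63690639e+01, -4.34398592e+01,  6.49931724e-02,
        4.23468626e-02, -1.11387096e-04]), 'eef_pos': array([0.25542561, 0.6512862 , 0.21323865]), 'tool_rot': array([-3.14154996e+00,  1.16248251e-03,  1.19701681e+00]), 'force': array([-0.00508146,  0.06408839, -0.06360292]), 'torque': array([ 0.01151403, -0.0382742 , -0.02709834]), 'finger_gap': 0.998361886902252}
side {'mtx': array([[540.0847618 ,   0.        , 321.07293514],
       [  0.        , 540.0847618 , 239.67720315],
       [  0.        ,   0.        ,   1.        ]]), 'k1': -0.14606621618886603, 'pose': array([[ 0.51732184, -0.48311018,  0.70638705, -0.28531888],
       [-0.85576945, -0.28618202,  0.43099711, -0.56558266],
       [-0.00606381, -0.82746867, -0.56147914,  0.7520217 ],
       [ 0.        ,  0.        ,  0.        ,  1.        ]])}
top
[... 293 characters left out ...]
9, -0.07327014,  0.02680954],
       [ 0.00798049, -0.56624491, -0.82419841,  0.9652541 ],
       [ 0.        ,  0.        ,  0.        ,  1.        ]])}
wrist {'mtx': array([[391.88115549,   0.        , 322.76973339],
       [  0.        , 391.88115549, 234.30806256],
       [  0.        ,   0.        ,   1.        ]]), 'k1': -0.01435357382491385, 'pose': array([[ 3.65517563e-01,  8.92909194e-01,  2.62887965e-01,
         1.80906082e-01],
       [ 9.30804365e-01, -3.50520791e-01, -1.03626297e-01,
         6.79812785e-01],
       [-3.81176005e-04,  2.82574497e-01, -9.59245281e-01,
         3.82932428e-01],
       [ 0.00000000e+00,  0.00000000e+00,  0.00000000e+00,
         1.00000000e+00]])}
```

View pics/side0.png

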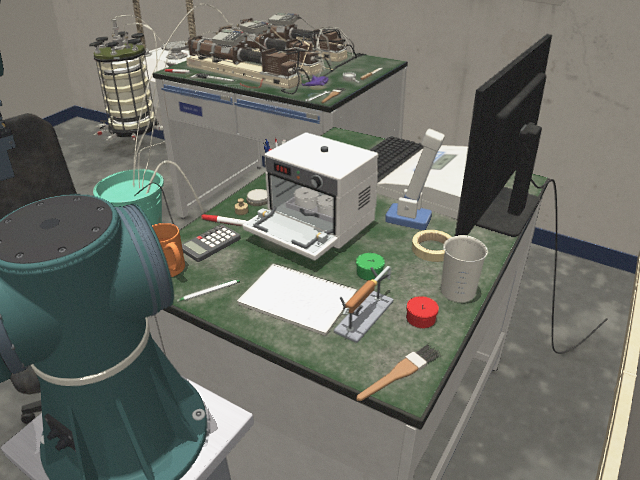

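View pics/top0.png

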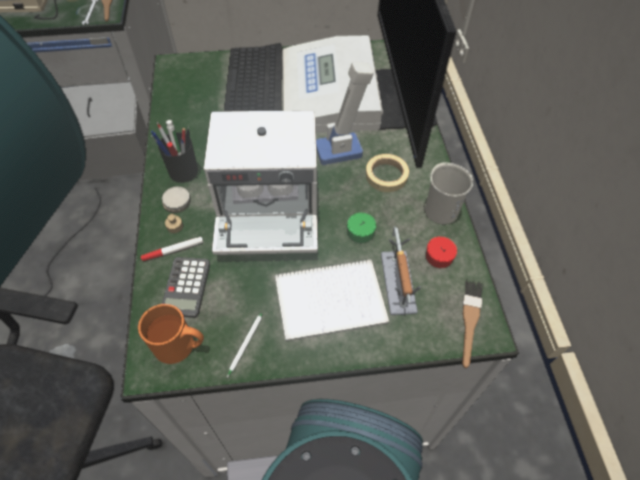

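View pics/wrist0.png

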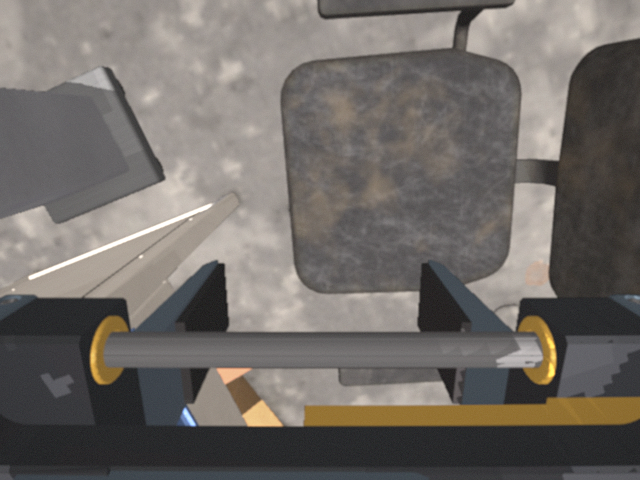

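Candidates for the hook: tool on grey plate in the top picture (404,272), paint brush (470,320), red/white marker (172,248). The one lying on the wire rest fits; I'll check it in crops. The tins in the oven are white, at (250,190) and (280,190); green (361,226), red (441,250) and the white/cream one (175,198) outside are not meant.

```bash
cat > h.py <<'E'
import numpy as np, cv2
from cell import *
def und(m,px):
    K=m["mtx"];d=np.array([m["k1"],0,0,0,0.])
    return cv2.undistortPoints(np.array(px,float).reshape(-1,1,2),K,d)[:,0]
def ray(m,px):
    p=und(m,px);P=m["pose"]
    d=np.c_[p,np.ones(len(p))]@P[:3,:3].T
    return P[:3,3],d
def onz(m,px,z):
    o,d=ray(m,px);return o+d*((z-o[2])/d[:,2])[:,None]
def proj(m,X):
    X=np.atleast_2d(X).astype(float);P=np.linalg.inv(m["pose"])
    r,_=cv2.Rodrigues(P[:3,:3])
    return cv2.projectPoints(X,r,P[:3,3],m["mtx"],np.array([m["k1"],0,0,0,0.]))[0][:,0]
def tri(ms,pxs):
    A=np.zeros((3,3));b=np.zeros(3);L=[]
    for m,p in zip(ms,pxs):
        o,d=ray(m,[p]);d=d[0]/np.linalg.norm(d[0]);Q=np.eye(3)-np.outer(d,d);A+=Q;b+=Q@o;L.append((o,Q))
    x=np.linalg.solve(A,b);return x,[np.linalg.norm(Q@(x-o)) for o,Q in L]
def crop(img,x,y,w,h,f,name):
    cv2.imwrite("pics/"+name,cv2.resize(img[y:y+h,x:x+w],None,fx=f,fy=f,interpolation=cv2.INTER_CUBIC))
E
python3 - <<'E'
from h import *
t=cv2.imread("pics/top0.png");s=cv2.imread("pics/side0.png")
crop(t,370,220,70,100,6,"t_hook.png");crop(s,320,250,90,100,6,"s_hook.png")
crop(t,200,100,130,160,3.75,"t_oven.png");crop(s,230,120,160,150,4,"s_oven.png")
E
```

```text
(no output)
```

View pics/t_hook.png

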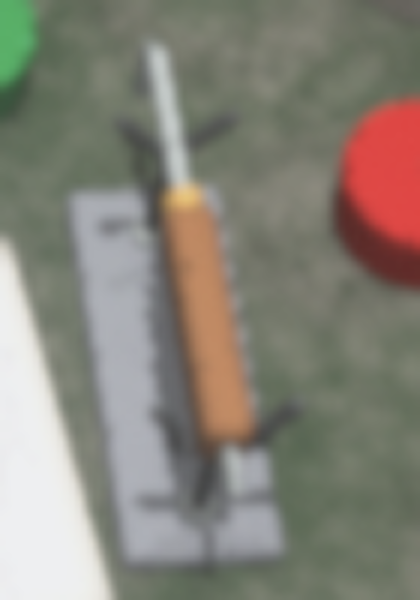

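View pics/s_hook.png

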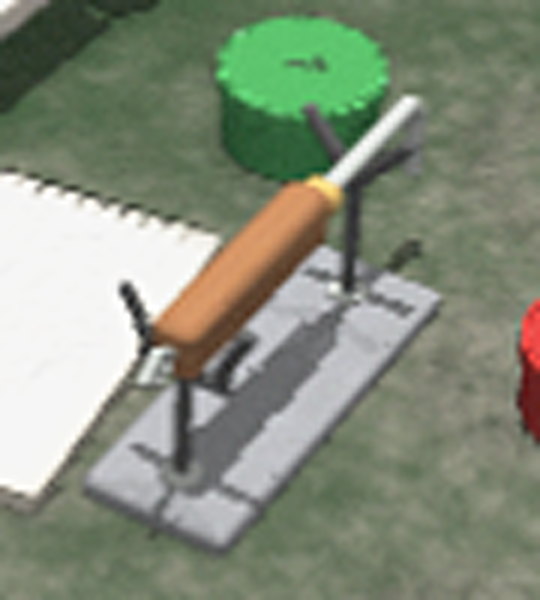

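View pics/t_oven.png

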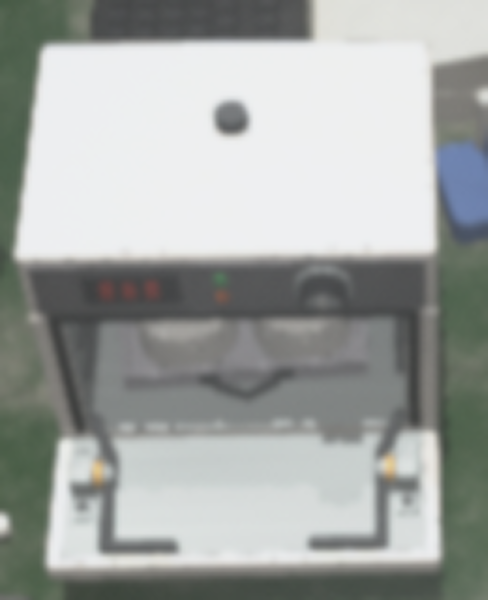

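View pics/s_oven.png

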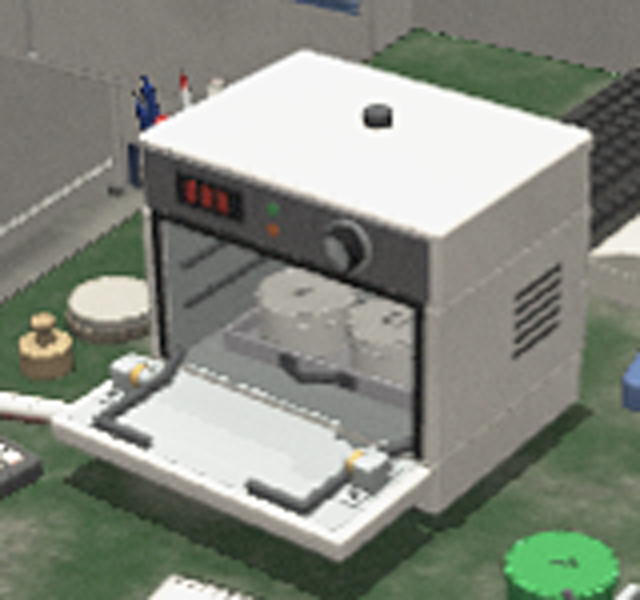

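```bash
cat > fit.py <<'E'
from h import *
from scipy.optimize import least_squares
def T(p,X,z0=0):
    c,s=np.cos(p[2]),np.sin(p[2]);X=np.atleast_2d(X).astype(float)
    return np.c_[p[0]+c*X[:,0]-s*X[:,1],p[1]+s*X[:,0]+c*X[:,1],X[:,2]+z0]
def inv(p,X):
    c,s=np.cos(p[2]),np.sin(p[2]);d=np.atleast_2d(X)-np.array([p[0],p[1],0])
    return np.c_[c*d[:,0]+s*d[:,1],-s*d[:,0]+c*d[:,1],d[:,2]]
def fit(obs,p0,z0=0):
    # obs: list of (model, X(n,3), px(n,2))
    f=lambda p:np.concatenate([(proj(m,T(p,X,z0))-np.array(px)).ravel() for m,X,px in obs])
    r=least_squares(f,p0,loss='soft_l1');return r.x,f(r.x).reshape(-1,2)
E
python3 - <<'E'
from fit import *
mt,ms=camera_model("top"),camera_model("side")
X=np.array([[0,.111,.202],[0,-.111,.202],[.163,.111,.202],[.163,-.111,.202],[-.094,.111,.05],[-.094,-.111,.05]])
pt=[(204.5,169.3),(316.5,167.2),(212,112),(314.1,111.2),(212.8,251.5),(317.6,249.3)]
ps=[(265.5,154.5),(338,179.5),(306.75,132.5),(377.5,153.25),(243,225.5),(316.25,256.75)]
for o in ([(mt,X,pt)],[(ms,X,ps)],[(mt,X,pt),(ms,X,ps)]):
    p,r=fit(o,[.8,0,0]);print(p);print(r.round(1).tolist())
# hook
H=np.array([[.045,0,.081],[-.045,0,.081],[.1235,0,.0735]])
ht=[(400.5,253.3),(408,293.3),(395.8,227.5)]
hs=[(374.2,281.3),(350,307.5),(388.7,266.7)]
for o in ([(mt,H,ht)],[(ms,H,hs)],[(mt,H,ht),(ms,H,hs)]):
    p,r=fit(o,[.5,-.2,0]);print(p);print(r.round(1).tolist())
E
```

```text
[ 0.6375133   0.05507787 -0.0888046 ]
[[-0.7, 0.0], [0.7, 0.2], [-0.7, -0.1], [1.0, -0.9], [-0.6, 0.1], [0.4, 0.1]]
[ 0.63829213  0.05037558 -0.09224412]
[[-1.1, -0.3], [3.0, 0.0], [-0.5, -0.2], [2.4, 0.4], [-0.4, -0.4], [-0.4, -0.0]]
[ 0.63770212  0.05407802 -0.0895769 ]
[[-0.2, -0.1], [1.2, 0.1], [-0.2, -0.2], [1.5, -0.9], [-0.1, -0.1], [0.9, 0.1], [-2.6, -0.5], [1.5, -0.3], [-2.1, -0.4], [0.8, 0.1], [-1.8, -0.7], [-1.8, -0.4]]
[ 0.43926717 -0.20767795 -0.06593776]
[[0.7, 0.8], [-0.2, 0.2], [-0.4, -2.8]]
[ 0.43781868 -0.21518671 -0.01365755]
[[-1.7, 0.7], [0.2, 0.2], [0.9, -1.9]]
[ 0.43892391 -0.21210336 -0.03059135]
[[2.1, 0.7], [2.9, 0.1], [-0.3, -2.8], [-2.5, 0.0], [-1.3, -0.8], [0.7, -2.3]]
```

Run:
```python
from fit import *
mt,ms=camera_model("top"),camera_model("side")
p=[.6377,.0541,-.0896]
print(inv(p,onz(mt,[(265.9,205.9),(233.3,202),(297.9,197.6)],.063)))
# side loop apex, bottom corner
print(inv(p,onz(ms,[(230+322/4,120+382/4)],.063)))
```

```text
[[ 0.01385493  0.0017191   0.063     ]
 [ 0.02635171  0.07400893  0.063     ]
 [ 0.03554978 -0.06870852  0.063     ]]
[[ 0.02161306 -0.01253392  0.063     ]]
```

```bash
cat >> fit.py <<'E'
from scipy.spatial.transform import Rotation as R
def to(targets,s=None,cmd=None):
    """world targets (x,y,z,yaw) -> tool deltas mm, rad"""
    s=s or observe();p=s["eef_pos"] if cmd is None else np.array(cmd[:3]);
    rot=R.from_euler('xyz',s["tool_rot"]);yaw=s["tool_rot"][2]
    for t in targets:
        d=rot.inv().apply(np.array(t[:3])-p)*1000
        print(*d.round(1),round(-(t[3]-yaw),3))
E
python3 - <<'E'
from fit import *
to([(.45,.40,.25,1.4),(.5,.1,.28,1.5),(.40,-.2,.28,1.54)])
E
```

```text
-163.1 272.9 -36.4 -0.203
-424.1 429.0 -66.2 -0.303
-739.9 445.4 -66.0 -0.343
```

play_rows(deltas="-163 273 -36 -0.2;-163 273 -36 -0.2;-163 273 -36 -0.2;-163 273 -36 -0.2;-163 273 -36 -0.2;-163 273 -36 -0.2;-424 429 -66 -0.3;-424 429 -66 -0.3;-424 429 -66 -0.3;-424 429 -66 -0.3", claw=0.6)

```text
t: 1.4
eef_pos: [0.4909, 0.1536, 0.2746]
tool_rot: [3.142, -0.0, 1.498]
force: [0.6, 0.6, 0.6]
finger_gap: 0.597
```

Run:
```python
from fit import *
to([(.5,.1,.28,1.5),(.40,-.2,.28,1.54)])
```

```text
-52.8 13.0 -5.4 -0.002
-359.3 -64.9 -5.4 -0.042
```

play_rows(deltas="-55 -10 -5 -0.04;-110 -20 -5 -0.04;-165 -30 -5 -0.04;-220 -40 -5 -0.04;-275 -50 -5 -0.04;-340 -60 -5 -0.04;-340 -60 -5 -0.04;-340 -60 -5 -0.04")

```text
t: 2.4
eef_pos: [0.4062, -0.1794, 0.2793]
tool_rot: [-3.141, -0.0, 1.536]
force: [-0.2, -0.1, -0.6]
finger_gap: 0.6
```

Run:
```python
from fit import *
s=observe();print(s["eef_pos"],s["tool_rot"],s["qpos"])
m=camera_model("wrist");im=camera("wrist");cv2.imwrite("pics/w1.png",im);np.save("w1.npy",m,allow_pickle=True)
p=[.4389,-.2121,-.0306]
print(proj(m,T(p,[[0,0,.07],[.12,0,.034],[.075,0,.07]])))
```

```text
[ 0.40623393 -0.17940317  0.27927628] [-3.14125452e+00 -4.46123600e-04  1.53627556e+00] [-4.68518381e-01 -1.32294634e-01  2.18397930e+00  2.96094994e-04
  1.09040238e+00 -2.00493092e+00]
[[292.19847409 236.49963357]
 [297.13087161 324.73275916]
 [294.06581273 304.00131894]]
```

View pics/w1.png

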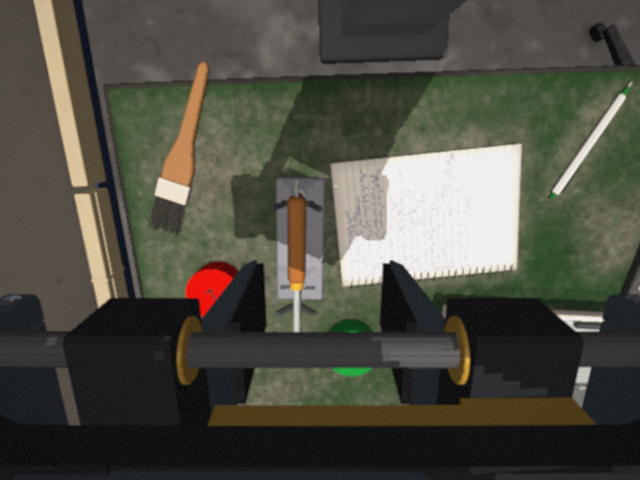

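Run:
```python
from h import *
crop(cv2.imread("pics/w1.png"),260,170,80,170,3.5,"w1c.png")
```

```text
(no output)
```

View pics/w1c.png

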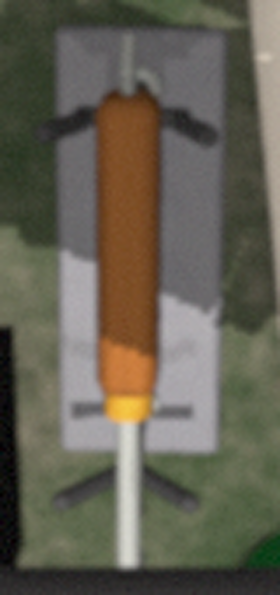

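Run:
```python
from fit import *
m=np.load("w1.npy",allow_pickle=True).item()
px=lambda x,y:(260+x/3.5,170+y/3.5)
print(onz(m,[px(128,93),px(128,397),px(128,420)],.081))
print("V,U tips",onz(m,[px(60,500),px(195,500)],.0825),onz(m,[px(47,130),px(207,130)],.08))
print("plate",onz(m,[px(57,28),px(222,28),px(62,452),px(217,452)],.004))
print("rod",onz(m,[px(129,440),px(129,560)],.0735))
```

```text
[[ 0.39614918 -0.20468642  0.081     ]
 [ 0.48551639 -0.20949671  0.081     ]
 [ 0.49277743 -0.20988908  0.081     ]]
V,U tips [[ 0.51715605 -0.23127821  0.0825    ]
 [ 0.51855107 -0.19132435  0.0825    ]] [[ 0.40584969 -0.22755948  0.08      ]
 [ 0.4073969  -0.18361907  0.08      ]]
plate [[ 0.38861999 -0.23223504  0.004     ]
 [ 0.39050616 -0.17872357  0.004     ]
 [ 0.53920394 -0.2407702   0.004     ]
 [ 0.54113211 -0.18568418  0.004     ]]
rod [[ 0.50269082 -0.21059959  0.0735    ]
 [ 0.54302743 -0.21277559  0.0735    ]]
```

Run:
```python
from fit import *
to([(.459,-.208,.12,1.519),(.459,-.208,.051,1.519)])
```

```text
-27.4 53.6 159.2 0.019
-27.5 53.6 228.2 0.019
```

play_rows(deltas="-27.5 53.5 0 0.019;-27.5 53.5 60 0.019;-27.5 53.5 110 0.019;-27.5 53.5 140 0.019;-27.5 53.5 155 0.019;-27.5 53.5 155 0.019;-27.5 53.5 155 0.019")

```text
t: 3.32
eef_pos: [0.4596, -0.2091, 0.1257]
tool_rot: [3.14, 0.001, 1.519]
force: [-0.4, 0.5, 0.5]
finger_gap: 0.606
```

Run:
```python
from fit import *
to([(.459,-.208,.051,1.519)])
s=observe();print(s["force"])
cv2.imwrite("pics/w2.png",camera("wrist"))
crop(camera("top"),340,170,160,150,4,"t2.png")
```

```text
1.1 -0.8 74.7 -0.0
[-0.42755438  0.45595827  0.45089352]
```

View pics/w2.png

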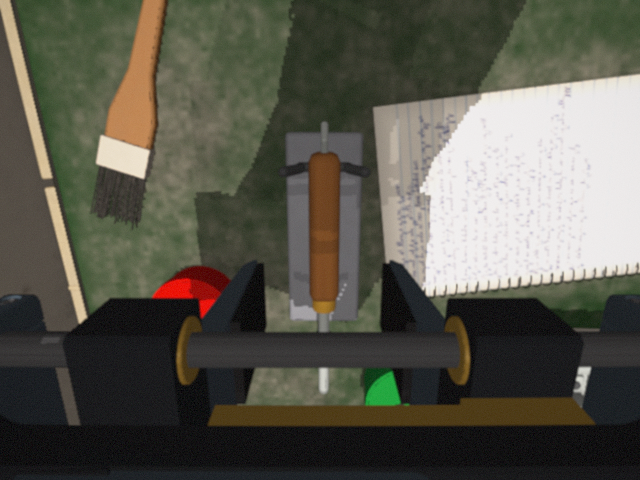

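play_rows(deltas="1 -1 30 0;1 -1 55 0;1 -1 70 0;1 -1 74.5 0;1 -1 74.5 0;1 -1 74.5 0;1 -1 74.5 0")

```text
t: 4.3
eef_pos: [0.4581, -0.2082, 0.0506]
tool_rot: [3.141, 0.0, 1.518]
force: [0.1, -0.3, 0.9]
finger_gap: 0.602
```

Run:
```python
from fit import *
s=observe();print(s["force"],s["eef_pos"])
cv2.imwrite("pics/w3.png",camera("wrist"))
```

```text
[ 0.09449494 -0.26748856  0.89631516] [ 0.45814163 -0.20824705  0.05055682]
```

View pics/w3.png

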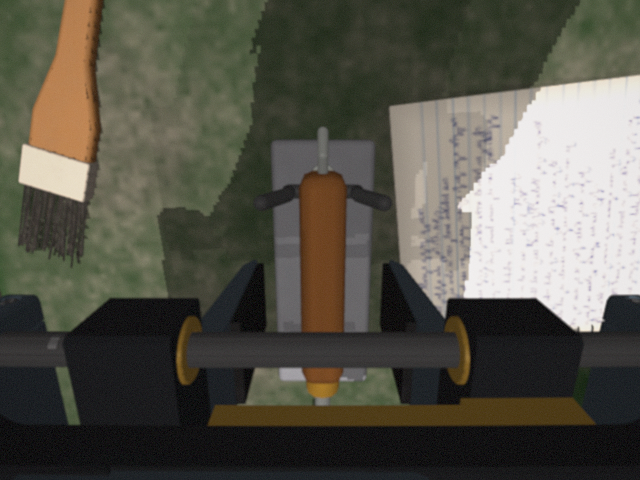

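Handle lies centred between the fingers at (323,280). Grip with high force.

play_rows(deltas="0 0 0 0;0 0 0 0;0 0 0 0;0 0 0 0;0 0 0 0;0 0 0 0", claw=0, squeeze=60)

```text
t: 5.1
eef_pos: [0.4579, -0.2081, 0.05]
tool_rot: [3.141, 0.0, 1.518]
force: [-0.3, -0.7, 0.2]
finger_gap: 0.192
```

play_rows(deltas="0 0 -10 0;0 0 -25 0;0 0 -55 0;0 0 -100 0;0 0 -120 0;0 0 -120 0;0 0 -120 0")

```text
t: 5.98
eef_pos: [0.4573, -0.2078, 0.1695]
tool_rot: [-3.141, -0.0, 1.518]
force: [1.3, 0.7, -2.0]
finger_gap: 0.195
```

Run:
```python
from fit import *
s=observe();print(s["force"],s["torque"],s["eef_pos"],s["tool_rot"])
w=camera("wrist");t=camera("top");d=camera("side")
cv2.imwrite("pics/w4.png",w)
mt,ms=camera_model("top"),camera_model("side")
e=s["eef_pos"];y=s["tool_rot"][2]-np.pi/2
for dx in (.103,):
    P=T([e[0],e[1],y],[[dx,0,e[2]+.019-.036],[dx,0,e[2]+.019],[-.0625,0,e[2]+.019+.011],[-.0625,0,e[2]+.019]])
    a,b=proj(mt,P),proj(ms,P);print(a.round(1),b.round(1))
for im,pt,n,o in((t,a,"t4.png",(350,150)),(d,b,"s4.png",(320,190))):
    im=cv2.resize(im[o[1]:o[1]+120,o[0]:o[0]+120],None,fx=5,fy=5,interpolation=cv2.INTER_CUBIC)
    for q in pt: cv2.drawMarker(im,tuple(int(v) for v in (q-np.array(o))*5),(255,0,255),0,10,1)
    cv2.imwrite("pics/"+n,im)
```

```text
[ 1.25297631  0.67717763 -1.99808113] [ 0.06349306 -0.00055457 -0.00157413] [ 0.45734813 -0.20784163  0.169524  ] [-3.14105107e+00 -2.40352223e-04  1.51801148e+00]
[[399.5 202.7]
 [402.1 191.3]
 [417.8 261.2]
 [416.7 264.4]] [[390.3 233.1]
 [391.5 217.9]
 [347.5 254.1]
 [347.3 259.1]]
```

View pics/t4.png

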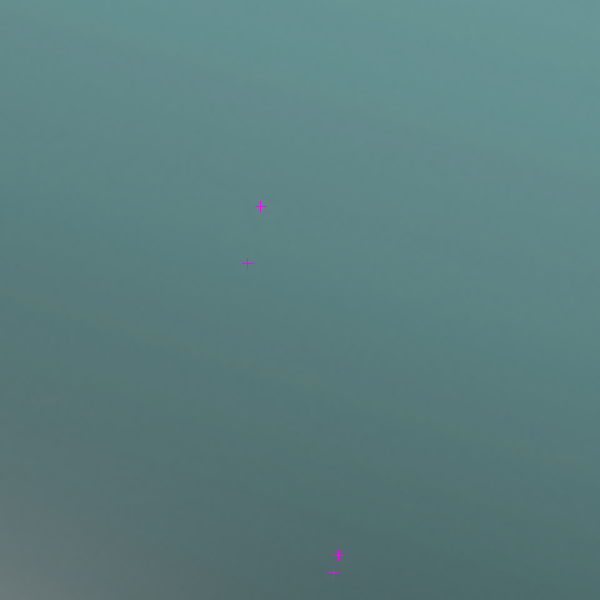

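View pics/s4.png

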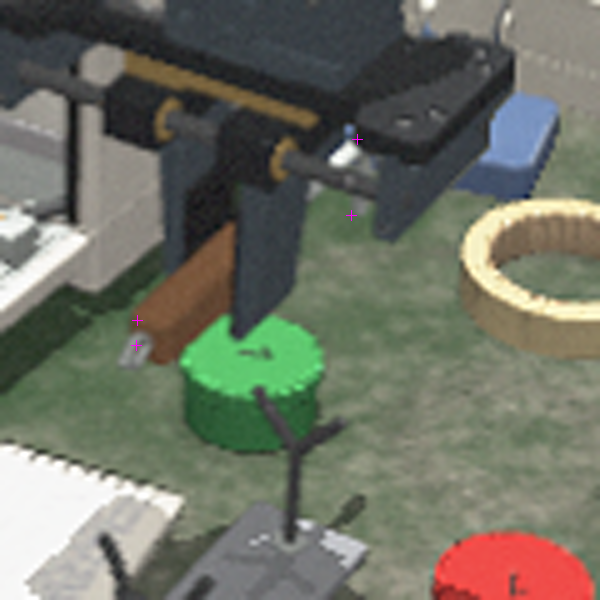

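View pics/w4.png

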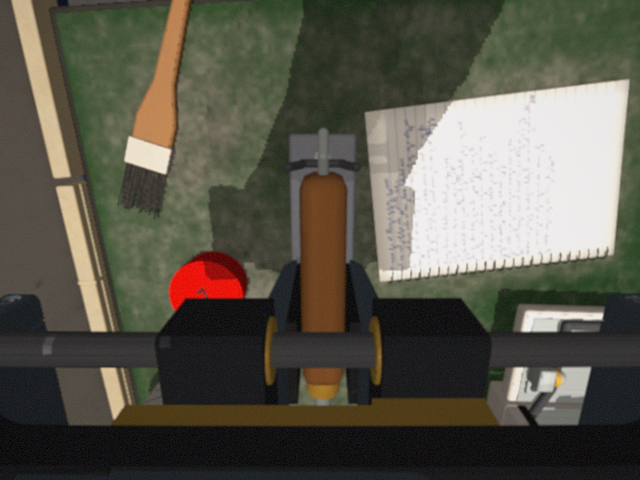

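Run:
```python
from fit import *
p=[.6377,.0541,-.0896]
g=T(p,[[-.065,0,.255]])[0];print(g)
to([(.45,-.17,.255,1.5),(*g,np.pi/2+p[2])])
```

```text
[0.57296074 0.05991621 0.255     ]
37.4 -9.3 -85.9 0.018
273.5 101.3 -86.0 0.037
```

play_rows(deltas="0 0 -50 0;37 -9 -86 0.02;90 15 -86 0.037;145 40 -86 0.037;195 65 -86 0.037;245 88 -86 0.037;273 101 -86 0.037;273 101 -86 0.037;273 101 -86 0.037;273 101 -86 0.037")

```text
t: 7.38
eef_pos: [0.5727, 0.0585, 0.2557]
tool_rot: [-3.141, 0.0, 1.48]
force: [-0.8, -0.6, -0.7]
finger_gap: 0.193
```

Run:
```python
from fit import *
s=observe();print(s["force"],s["torque"],s["eef_pos"],s["tool_rot"])
m=camera_model("wrist");w=camera("wrist");np.save("w5.npy",m,allow_pickle=True)
cv2.imwrite("pics/w5.png",w)
```

```text
[-0.80379279 -0.64739531 -0.72234956] [-0.01538924  0.00926276  0.00111819] [0.57265939 0.0584733  0.25573543] [-3.14113281e+00  1.23524583e-04  1.48010932e+00]
```

View pics/w5.png

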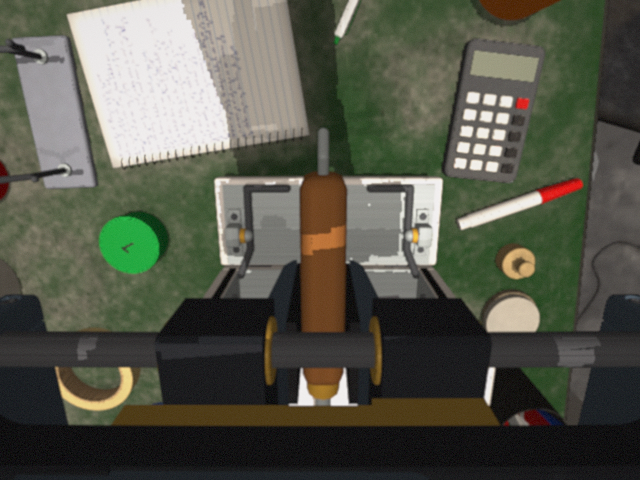

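play_rows(deltas="-40 5 0 0;-85 14 0 0;-85 14 0 0;-85 14 0 0")

```text
t: 7.92
eef_pos: [0.5791, -0.0269, 0.256]
tool_rot: [-3.142, -0.0, 1.48]
force: [-0.1, 0.8, -1.8]
finger_gap: 0.194
```

Run:
```python
from fit import *
s=observe();print(s["eef_pos"],s["tool_rot"])
m=camera_model("wrist");w=camera("wrist");np.save("w6.npy",m,allow_pickle=True)
cv2.imwrite("pics/w6.png",w)
crop(w,280,140,250,185,3.2,"w6c.png")
crop(cv2.imread("pics/w5.png"),205,165,245,115,3.2,"w5c.png")
```

```text
[ 0.57913706 -0.02688983  0.25599935] [-3.14155791e+00 -1.28373699e-04  1.47990504e+00]
```

View pics/w6c.png

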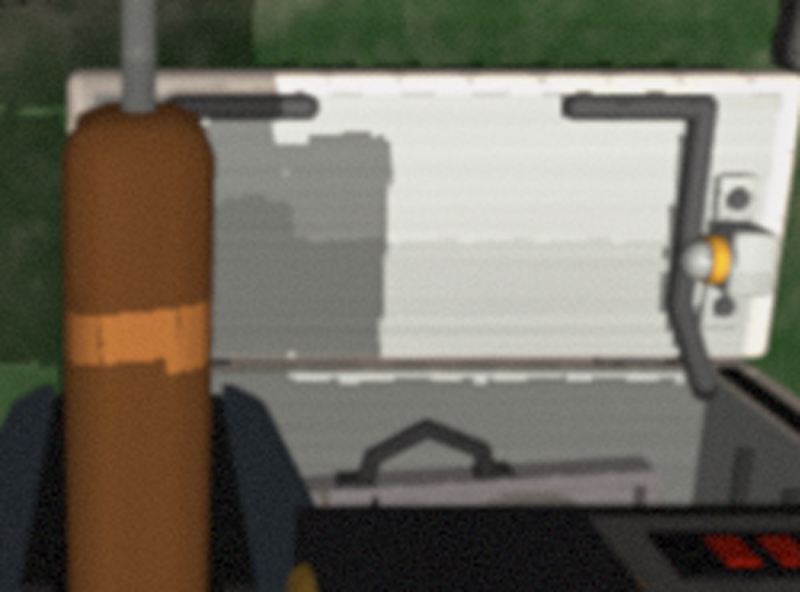

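View pics/w5c.png

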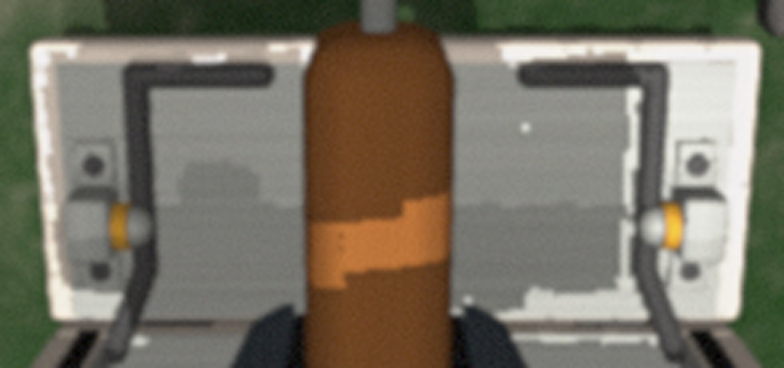

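Run:
```python
from fit import *
m5=np.load("w5.npy",allow_pickle=True).item();m6=np.load("w6.npy",allow_pickle=True).item()
c5=lambda *a:[(205+x/3.2,165+y/3.2) for x,y in a]
c6=lambda *a:[(280+x/3.2,140+y/3.2) for x,y in a]
# door pts w5: front corners, balls tips, stop ends (mid rod), mouth line ends at door rear
A=onz(m5,c5((32,42),(760,42)),.05);print("front corners",A)
B=onz(m5,c5((150,228),(642,228)),.0615);print("ball tips",B)
S=onz(m5,c5((200,87),(590,87)),.055);print("stopfaces",S)
E_=onz(m5,c5((272,75),(518,75)),.0542);print("stop ends",E_)
for q in (A,B,S,E_):
    d=q[1]-q[0];print("mid",q.mean(0).round(4),"yaw",np.arctan2(-d[0],d[1]).round(4),"len",np.linalg.norm(d[:2]).round(4))
c,l=m6,0
L=onz(m6,c6((428,420),(428,440),(428,430),(355,470),(500,465)),.063);print("loop",L)
W=onz(m6,c6((330,487),(650,460)),.064);print("wall",W)
print("stop w6",onz(m6,c6((318,105),(563,105)),.0542),onz(m6,c6((250,118),(640,118)),.055))
for p in ([.6377,.0541,-.0896],):
    print(inv(p,L).round(4),inv(p,W).round(4),inv(p,B).round(4),inv(p,S).round(4),inv(p,E_).round(4))
```

```text
front corners [[ 0.53751934 -0.04293748  0.05      ]
 [ 0.55737271  0.17440937  0.05      ]]
ball tips [[ 0.59519535 -0.01343867  0.0615    ]
 [ 0.60877536  0.13503697  0.0615    ]]
stopfaces [[0.55483169 0.00625951 0.055     ]
 [0.56542655 0.12220907 0.055     ]]
stop ends [[0.55333894 0.02800014 0.0542    ]
 [0.56001638 0.1010834  0.0542    ]]
mid [0.5474 0.0657 0.05  ] yaw -0.0911 len 0.2183
mid [0.602  0.0608 0.0615] yaw -0.0912 len 0.1491
mid [0.5601 0.0642 0.055 ] yaw -0.0911 len 0.1164
mid [0.5567 0.0645 0.0542] yaw -0.0911 len 0.0734
loop [[0.65207784 0.05641931 0.063     ]
 [0.6587815  0.05625098 0.063     ]
 [0.65542141 0.05633527 0.063     ]
 [0.66684147 0.03313005 0.063     ]
 [0.66935147 0.07859313 0.063     ]]
wall [[0.67146293 0.02490359 0.064     ]
 [0.67155712 0.1252549  0.064     ]]
stop w6 [[0.55287122 0.02848756 0.0542    ]
 [0.55941427 0.10072053 0.0542    ]] [[0.55475886 0.00816706 0.055     ]
 [0.56519182 0.12326661 0.055     ]]
[[ 0.0141  0.0036  0.063 ]
 [ 0.0208  0.004   0.063 ]
 [ 0.0175  0.0038  0.063 ]
 [ 0.0309 -0.0183  0.063 ]
 [ 0.0293  0.0272  0.063 ]] [[ 0.0362 -0.0261  0.064 ]
 [ 0.0274  0.0739  0.064 ]] [[-0.0363 -0.0711  0.0615]
 [-0.0361  0.078   0.0615]] [[-0.0783 -0.0551  0.055 ]
 [-0.0781  0.0614  0.055 ]] [[-0.0817 -0.0335  0.0542]
 [-0.0816  0.0398  0.0542]]
```

Run:
```python
from fit import *
m=camera_model("wrist")
print(proj(m,[.5,.1,.1]))
# check handle rear in w5: TCP
m5=np.load("w5.npy",allow_pickle=True).item()
e=np.array([.57266,.05847]);h=np.array([np.cos(.0905),-np.sin(.0905)])
for px in ((323,172),(323,381),(323,398)):
    q=onz(m5,[px],.2557+.020+.011)[0];print((q[:2]-e)@h,(q[:2]-e)@np.array([-h[1],h[0]]))
to([(.504,.0712,.255,1.48),(.504,.0712,.096,1.48)])
```

```text
[[473.55951833 105.85922663]]
-0.062112950870944136 -0.0007801716512671086
0.024278869335111784 -0.0008180379611835112
0.032712841471940715 -0.0008216993793216317
90.5 -83.6 1.0 0.001
90.5 -83.6 160.0 0.001
```

play_rows(deltas="0 -55 0 0;40 -83 0 0;90.5 -83.5 10 0;90.5 -83.5 60 0;90.5 -83.5 110 0;90.5 -83.5 145 0;90.5 -83.5 160 0;90.5 -83.5 160 0;90.5 -83.5 160 0")

```text
t: 9.1
eef_pos: [0.5053, 0.0712, 0.0974]
tool_rot: [3.14, -0.0, 1.481]
force: [-0.0, 0.1, -0.4]
finger_gap: 0.194
```

Run:
```python
from fit import *
s=observe();print(s["force"],s["torque"],s["eef_pos"],s["tool_rot"])
w=camera("wrist");d=camera("side");cv2.imwrite("pics/w7.png",w)
crop(d,230,120,160,150,4,"s7.png")
to([(.5639,.0657,.096,1.48),(.5639,.0657,.072,1.48)])
```

```text
[-0.03563207  0.06660508 -0.36362365] [-0.01852092  0.02960206 -0.04873786] [0.505273   0.07117049 0.09736633] [ 3.13961170e+00 -3.79599380e-04  1.48116702e+00]
-0.1 58.9 1.4 0.001
-0.1 58.9 25.4 0.001
```

View pics/s7.png

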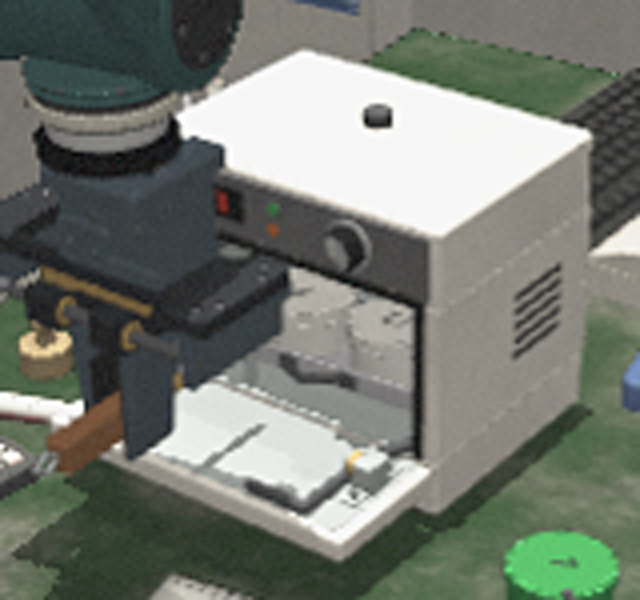

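View pics/w7.png

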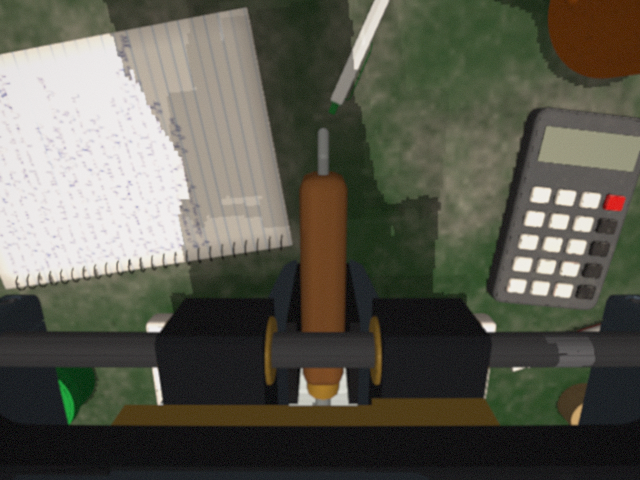

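play_rows(deltas="0 12 0 0;0 25 0 0;0 38 0 0;0 50 1 0;0 59 1 0;0 59 1 0;0 59 1 0")

```text
t: 10.07
eef_pos: [0.5627, 0.0656, 0.0948]
tool_rot: [-3.141, 0.0, 1.481]
force: [-0.1, -0.2, -1.2]
finger_gap: 0.193
```

Run:
```python
from fit import *
s=observe();print(s["force"],s["torque"],s["eef_pos"],s["tool_rot"])
d=camera("side");t=camera("top")
crop(d,230,120,160,150,4,"s8.png");crop(t,200,100,130,160,3.75,"t8.png")
```

```text
[-0.10732352 -0.24618757 -1.18698171] [0.02184545 0.0297196  0.00561039] [0.56268585 0.06563235 0.09481216] [-3.14107319e+00  1.07576517e-04  1.48101208e+00]
```

View pics/s8.png

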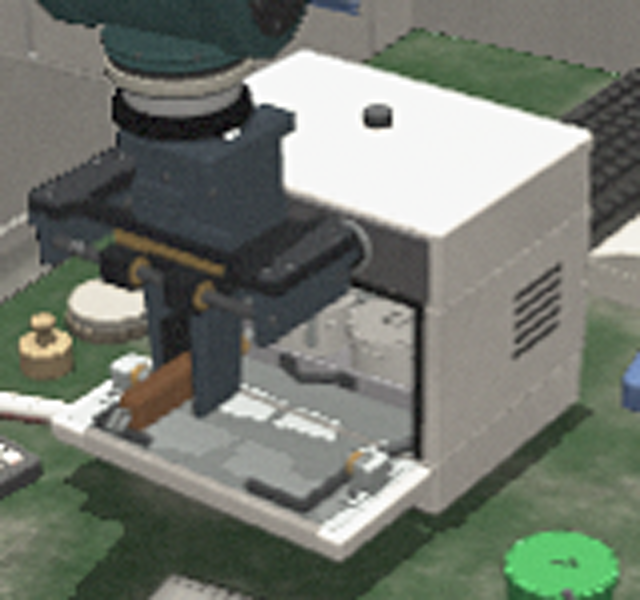

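View pics/t8.png

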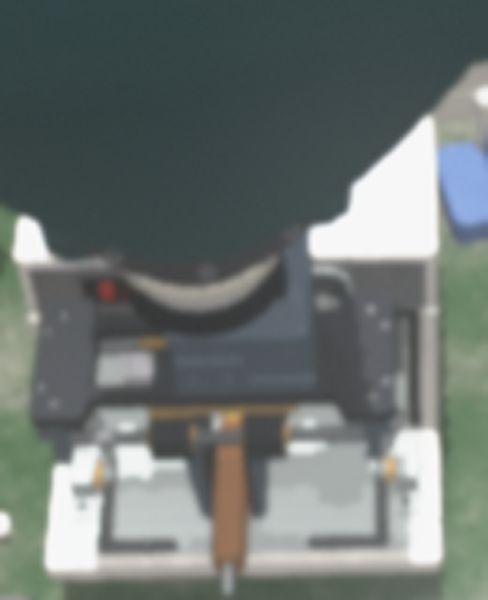

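Run:
```python
from fit import *
ms=camera_model("side");d=camera("side")
s=observe();e=s["eef_pos"];h=T([e[0],e[1],s["tool_rot"][2]-np.pi/2],[[.103,0,e[2]-.016],[.103,0,e[2]-.001],[.103,0,.053],[.09,0,e[2]+.02]])
L=np.array([[.655,.0563,.063],[.6715,.0563,.064],[.667,.033,.063],[.669,.0786,.063]])
o=(280,175);f=10
im=cv2.resize(d[o[1]:o[1]+60,o[0]:o[0]+70],None,fx=f,fy=f,interpolation=cv2.INTER_CUBIC)
for q,c in [(q,(255,0,255)) for q in proj(ms,h)]+[(q,(0,255,255)) for q in proj(ms,L)]:
    cv2.drawMarker(im,tuple(int(v) for v in (q-np.array(o))*f+f/2),c,0,14,1)
cv2.imwrite("pics/s9.png",im)
```

```text
(no output)
```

View pics/s9.png

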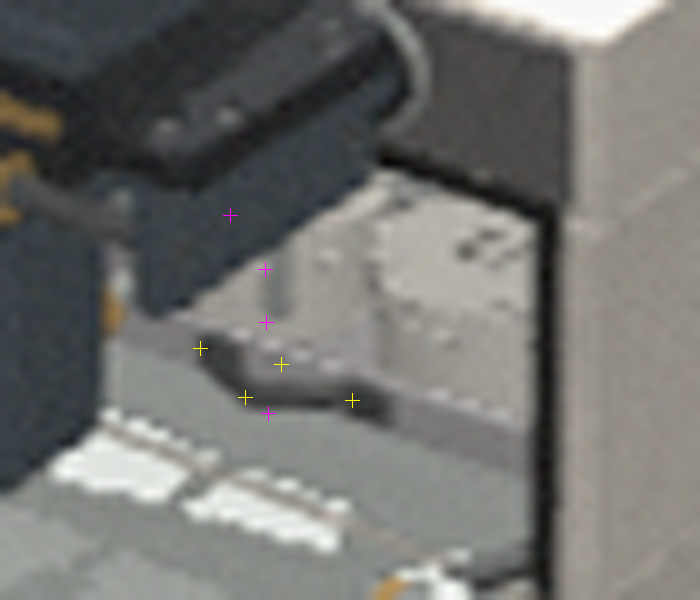

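play_rows(deltas="0 1 5 0;0 1 10 0;0 1 14 0;0 1 18 0;0 1 18 0")

```text
t: 10.85
eef_pos: [0.5639, 0.0656, 0.0766]
tool_rot: [-3.141, 0.0, 1.481]
force: [0.1, -0.6, -1.3]
finger_gap: 0.189
```

Run:
```python
from fit import *
s=observe();print(s["force"],s["torque"],s["eef_pos"],s["tool_rot"])
```

```text
[ 0.1266517  -0.59168908 -1.27357681] [ 0.07652754 -0.00264421 -0.01367706] [0.56385847 0.06556123 0.07660863] [-3.14100842e+00  1.06315611e-04  1.48105499e+00]
```

play_rows(deltas="0 0 2 0;0 0 5 0;0 0 5 0;0 0 5 0")

```text
t: 11.35
eef_pos: [0.5641, 0.0655, 0.072]
tool_rot: [3.142, 0.0, 1.481]
force: [-0.1, -0.1, -1.4]
finger_gap: 0.191
```

Run:
```python
from fit import *
ms=camera_model("side");d=camera("side")
s=observe();print(s["force"],s["torque"],s["eef_pos"])
o=(280,175);f=10
im=cv2.resize(d[o[1]:o[1]+60,o[0]:o[0]+70],None,fx=f,fy=f,interpolation=cv2.INTER_CUBIC)
cv2.imwrite("pics/s10.png",im)
```

```text
[ 0.77238468 -0.58875631 -1.10155344] [0.02409615 0.04184713 0.02711518] [0.56413272 0.06555654 0.07204438]
```

View pics/s10.png

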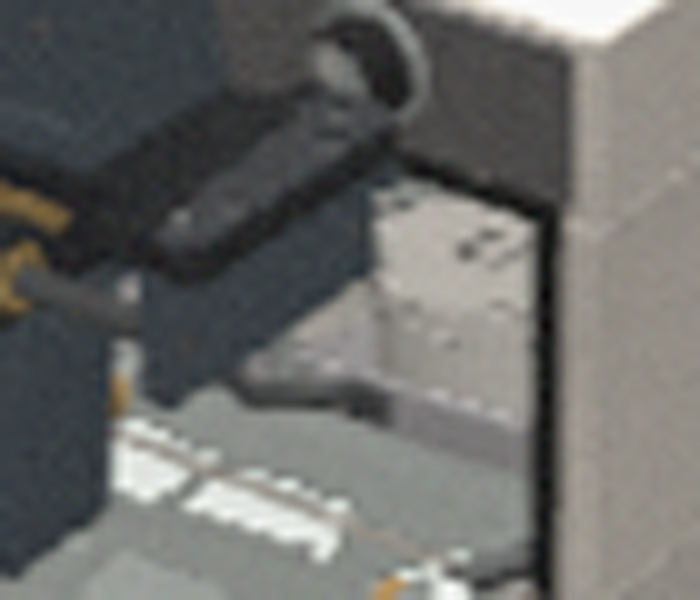

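play_rows(deltas="0 -2 0 0;0 -4 0 0;0 -6 0 0;0 -8 0 0;0 -10 0 0;0 -12 0 0;0 -12 0 0")

```text
t: 12.28
eef_pos: [0.5521, 0.0667, 0.072]
tool_rot: [3.142, -0.0, 1.481]
force: [1.4, 0.3, -0.8]
finger_gap: 0.188
```

Run:
```python
from fit import *
s=observe();print(s["force"],s["torque"],s["eef_pos"])
crop(camera("side"),230,120,160,150,4,"s11.png")
```

```text
[ 1.43368863  0.28042341 -0.84274368] [-0.04351347 -0.31245373 -0.01273867] [0.5520747  0.06665887 0.07203504]
```

View pics/s11.png

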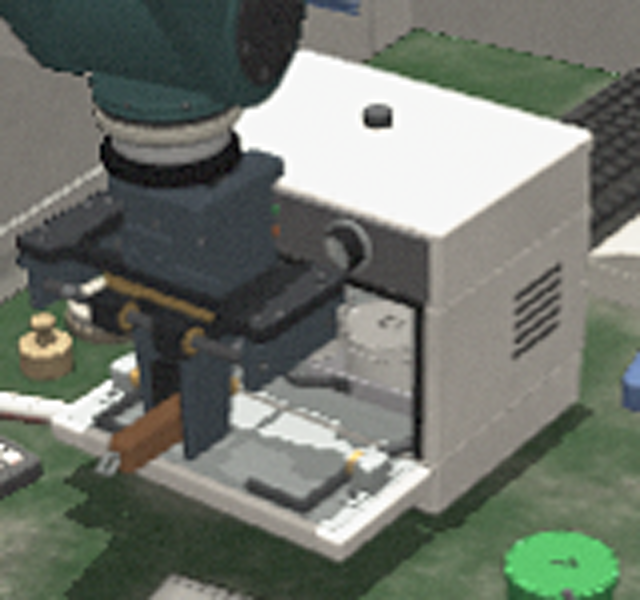

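play_rows(deltas="0 -2 0 0;0 -4 0 0;0 -6 0 0;0 -8 0 0;0 -10 0 0;0 -12 0 0;0 -14 0 0;0 -16 0 0;0 -18 0 0;0 -20 0 0")

```text
t: 13.58
eef_pos: [0.5321, 0.0684, 0.072]
tool_rot: [3.142, 0.0, 1.481]
force: [2.5, -0.5, -1.5]
finger_gap: 0.198
```

Run:
```python
from fit import *
s=observe();print(s["force"],s["torque"],s["eef_pos"])
crop(camera("side"),230,120,160,150,4,"s12.png")
```

```text
[ 2.50576528 -0.47587668 -1.54955058] [-0.02726857 -0.4961586   0.01888795] [0.53209113 0.0684371  0.07199637]
```

View pics/s12.png

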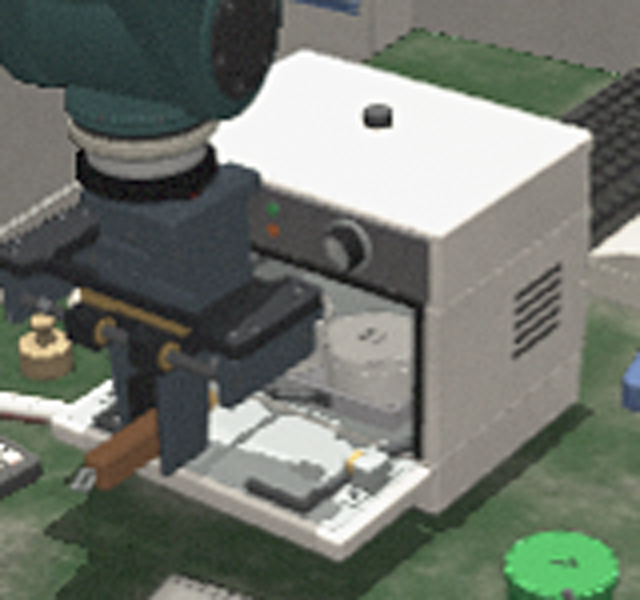

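play_rows(deltas="0 -3 0 0;0 -6 0 0;0 -9 0 0;0 -12 0 0;0 -15 0 0;0 -18 0 0;0 -21 0 0;0 -24 0 0;0 -27 0 0;0 -30 0 0")

```text
t: 14.88
eef_pos: [0.5021, 0.0711, 0.072]
tool_rot: [3.142, 0.0, 1.481]
force: [3.3, -0.6, -1.1]
finger_gap: 0.194
```

play_rows(deltas="0 -3 0 0;0 -6 0 0;0 -9 0 0;0 -12 0 0;0 -15 0 0;0 -18 0 0;0 -21 0 0;0 -24 0 0;0 -27 0 0;0 -30 0 0")

```text
t: 16.12
eef_pos: [0.4722, 0.0738, 0.072]
tool_rot: [-3.142, 0.0, 1.481]
force: [3.9, -0.9, -2.1]
finger_gap: 0.192
```

Run:
```python
from fit import *
s=observe();print(s["force"],s["torque"],s["eef_pos"])
crop(camera("side"),230,120,160,150,4,"s13.png")
crop(camera("top"),200,100,130,160,3.75,"t13.png")
```

```text
[ 3.85124886 -0.94705475 -2.05925238] [-0.03123919 -0.62560891 -0.01076685] [0.47224694 0.07382221 0.07197078]
```

View pics/s13.png

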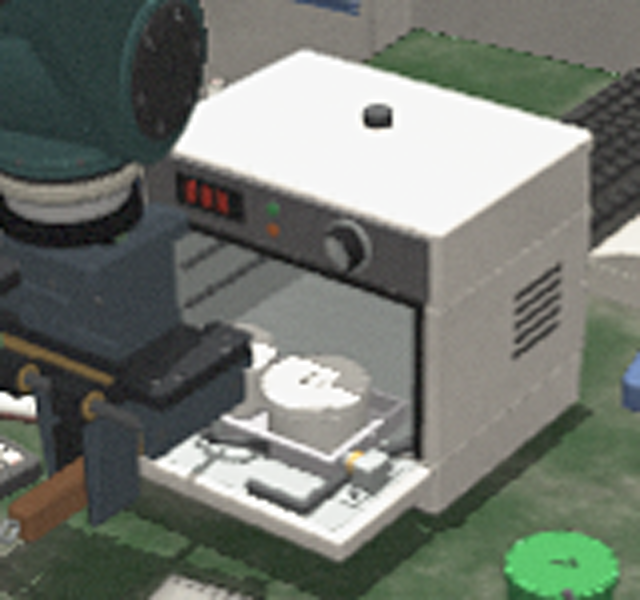

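View pics/t13.png

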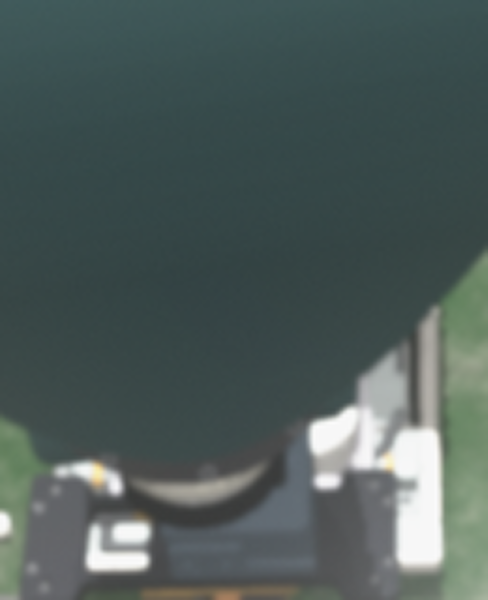

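play_rows(deltas="0 -2 0 0;0 -4 0 0;0 -6 0 0;0 -8 0 0;0 -10 0 0;0 -12 0 0;0 -14 0 0;0 -16 0 0;0 -16 0 0")

```text
t: 17.35
eef_pos: [0.4563, 0.0753, 0.072]
tool_rot: [-3.141, 0.0, 1.481]
force: [2.0, -0.3, -1.2]
finger_gap: 0.198
```

Run:
```python
from fit import *
s=observe();print(s["force"],s["torque"],s["eef_pos"])
```

```text
[ 1.98307011 -0.32951513 -1.16037692] [ 0.02129226 -0.38076194  0.01823641] [0.45629745 0.07525124 0.07198486]
```

play_rows(deltas="0 -1 0 0;0 -2 0 0;0 -3 0 0;0 -4 0 0;0 -5 0 0")

```text
t: 17.98
eef_pos: [0.4524, 0.0757, 0.0722]
tool_rot: [3.14, -0.0, 1.481]
force: [9.8, -1.7, -4.2]
finger_gap: 0.194
```

play_rows(deltas="0 -1 0 0;0 -2 0 0")

```text
t: 18.23
eef_pos: [0.4509, 0.0759, 0.0724]
tool_rot: [3.139, -0.0, 1.481]
force: [9.4, -1.4, -4.1]
finger_gap: 0.193
```

Run:
```python
from fit import *
s=observe();print(s["force"],s["torque"],s["eef_pos"])
crop(camera("side"),230,180,120,90,6,"s14.png")
```

```text
[ 9.42005515 -1.42917079 -4.08674771] [-0.19462758 -1.76563305 -0.01011314] [0.45089008 0.07593373 0.07240551]
```

View pics/s14.png

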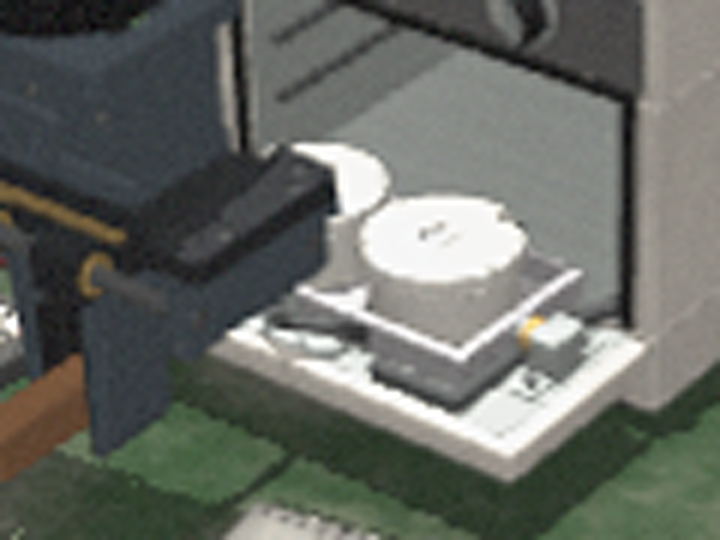

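play_rows(deltas="0 -1 0 0;0 -1 0 0")

```text
t: 18.52
eef_pos: [0.4498, 0.076, 0.0724]
tool_rot: [3.139, -0.0, 1.481]
force: [8.4, -1.3, -3.1]
finger_gap: 0.191
```

play_rows(deltas="0 -1 0 0;0 -1 0 0")

```text
t: 18.77
eef_pos: [0.449, 0.0761, 0.0725]
tool_rot: [3.139, -0.0, 1.481]
force: [10.2, -1.1, -4.2]
finger_gap: 0.196
```

Run:
```python
from fit import *
s=observe();print(s["force"],s["torque"],s["eef_pos"])
d=camera("side")
```

```text
[10.15208489 -1.11917491 -4.17357812] [-0.15459244 -1.70811543  0.0139835 ] [0.44900622 0.07611195 0.07247455]
```

play_rows(deltas="0 -1 0 0;0 -1 0 0")

```text
t: 19.08
eef_pos: [0.448, 0.0762, 0.0725]
tool_rot: [3.139, -0.001, 1.481]
force: [9.6, -0.0, -3.4]
finger_gap: 0.193
```

play_rows(deltas="0 -1 0 0;0 -1 0 0")

```text
t: 19.32
eef_pos: [0.4465, 0.0763, 0.0723]
tool_rot: [3.14, -0.0, 1.481]
force: [6.4, 0.2, -2.1]
finger_gap: 0.199
```

Run:
```python
from fit import *
s=observe();print(s["force"],s["torque"],s["eef_pos"])
crop(camera("side"),230,180,120,90,6,"s15.png");cv2.imwrite("pics/w15.png",camera("wrist"))
```

```text
[ 6.42091304  0.18914054 -2.1283337 ] [ 0.0906119  -1.24999723  0.09977689] [0.44653929 0.07632192 0.07232624]
```

View pics/s15.png

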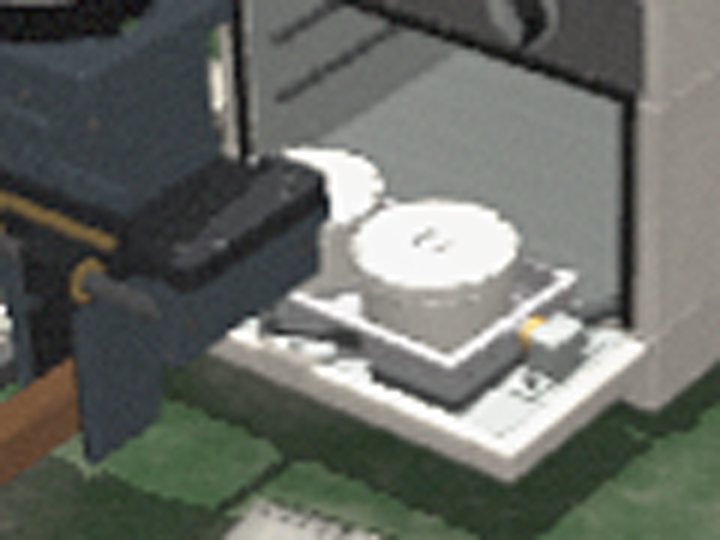

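View pics/w15.png

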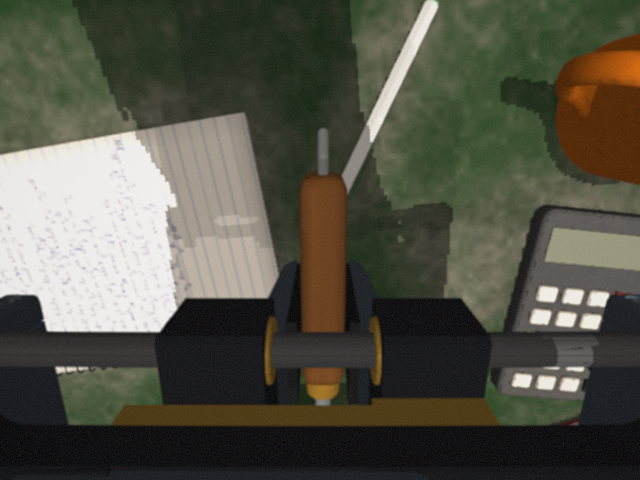

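play_rows(deltas="0 -1 0 0;0 -1 0 0")

```text
t: 19.68
eef_pos: [0.4451, 0.0764, 0.0722]
tool_rot: [3.14, -0.0, 1.481]
force: [5.7, -1.2, -2.3]
finger_gap: 0.195
```

play_rows(deltas="0 -1 0 0;0 -1 0 0;0 -1 0 0")

```text
t: 20.05
eef_pos: [0.4443, 0.0764, 0.0722]
tool_rot: [3.14, -0.0, 1.481]
force: [7.2, -1.4, -2.2]
finger_gap: 0.195
```

play_rows(deltas="0 -0.5 0 0;0 -0.5 0 0")

```text
t: 20.3
eef_pos: [0.4439, 0.0764, 0.0722]
tool_rot: [3.14, -0.0, 1.481]
force: [7.5, -1.8, -3.8]
finger_gap: 0.193
```

play_rows(deltas="0 -0.7 0 0;0 -0.7 0 0")

```text
t: 20.55
eef_pos: [0.4431, 0.0765, 0.0722]
tool_rot: [3.14, -0.0, 1.481]
force: [6.6, -2.9, -2.3]
finger_gap: 0.199
```

play_rows(deltas="0 -0.7 0 0;0 -0.7 0 0")

```text
t: 20.8
eef_pos: [0.443, 0.0765, 0.0723]
tool_rot: [3.139, -0.0, 1.481]
force: [11.0, -2.6, -6.0]
finger_gap: 0.191
```

Run:
```python
from fit import *
s=observe();print(s["force"],s["torque"],s["eef_pos"])
```

```text
[11.00821405 -2.61564524 -5.95624654] [-0.55880108 -1.64220572 -0.2651052 ] [0.44297665 0.07651943 0.07233301]
```

play_rows(deltas="0 -0.5 0 0;0 -0.5 0 0")

```text
t: 21.05
eef_pos: [0.4429, 0.0766, 0.0724]
tool_rot: [3.138, -0.0, 1.481]
force: [13.1, -4.3, -8.6]
finger_gap: 0.197
```

Run:
```python
from fit import *
f=[]
for i in range(3):
    d=camera("side");s=observe();f.append(s["force"])
print(np.array(f).round(1),s["torque"],s["eef_pos"])
crop(d,230,180,120,90,6,"s16.png")
```

```text
[[13.7 -3.4 -6.9]
 [13.5 -3.7 -9.1]
 [13.2 -3.6 -7.3]] [-0.62170329 -1.92921158 -0.26098856] [0.44291365 0.07656906 0.07240702]
```

View pics/s16.png

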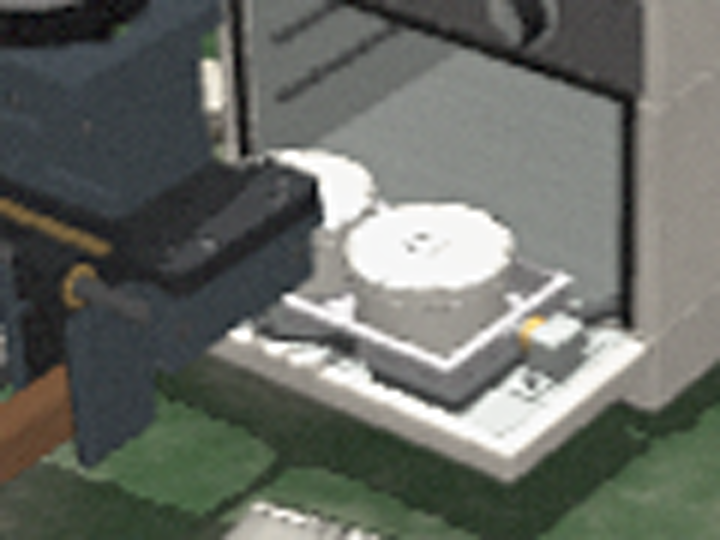

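play_rows(deltas="0 1.5 0 0;0 3 0 0;0 4.5 0 0;0 6 0 0;0 6 0 0;0 6 0 0")

```text
t: 21.95
eef_pos: [0.447, 0.0761, 0.0719]
tool_rot: [-3.141, 0.0, 1.481]
force: [0.4, 0.1, -0.5]
finger_gap: 0.193
```

Run:
```python
from fit import *
s=observe();print(s["force"],s["torque"],s["eef_pos"],s["tool_rot"])
```

```text
[ 0.36743802  0.08320063 -0.45933588] [ 0.04253922  0.03250305 -0.02124324] [0.44697768 0.07609907 0.07191421] [-3.14130605e+00  3.66424721e-05  1.48104218e+00]
```

play_rows(deltas="0 0 -4 0;0 0 -10 0;0 0 -18 0;0 0 -28 0;0 0 -40 0;0 0 -60 0;0 0 -90 0;0 0 -130 0;0 0 -170 0;0 0 -180 0")

```text
t: 23.2
eef_pos: [0.4481, 0.0762, 0.2549]
tool_rot: [3.137, -0.001, 1.481]
force: [-0.1, -0.5, -1.2]
finger_gap: 0.194
```

Run:
```python
from fit import *
s=observe();print(s["force"],s["torque"],s["eef_pos"],s["tool_rot"])
crop(camera("side"),230,120,160,150,4,"s17.png")
# target: view the door from offset like w6
to([(.579,-.027,.256,1.48),(.56,-.027,.256,1.48)])
```

```text
[-0.10162047 -0.48870044 -1.16978492] [-0.00056302  0.00195387  0.00500509] [0.44813802 0.07619646 0.2548528 ] [ 3.13738191e+00 -8.65936955e-04  1.48098845e+00]
-91.0 139.7 -1.1 0.001
-92.7 120.8 -1.1 0.001
```

View pics/s17.png

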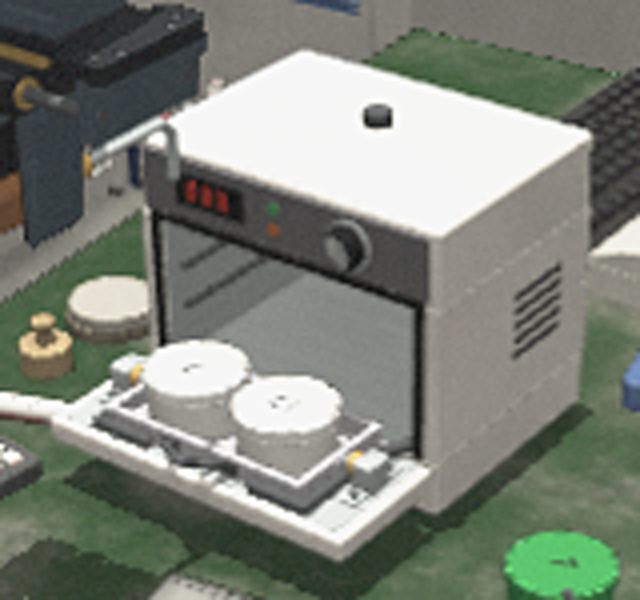

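play_rows(deltas="-50 30 -3 0;-93 75 -3 0;-93 121 -3 0;-93 121 -3 0;-93 121 -3 0;-93 121 -3 0")

```text
t: 24.0
eef_pos: [0.5583, -0.027, 0.2544]
tool_rot: [-3.141, -0.0, 1.481]
force: [0.0, -0.1, -2.5]
finger_gap: 0.196
```

Run:
```python
from fit import *
s=observe();print(s["eef_pos"],s["tool_rot"])
m=camera_model("wrist");w=camera("wrist");np.save("w18.npy",m,allow_pickle=True)
cv2.imwrite("pics/w18.png",w)
crop(w,290,150,250,150,3.2,"w18c.png")
```

```text
[ 0.55826355 -0.02700608  0.25444938] [-3.14059759e+00 -1.73241404e-05  1.48147397e+00]
```

View pics/w18c.png

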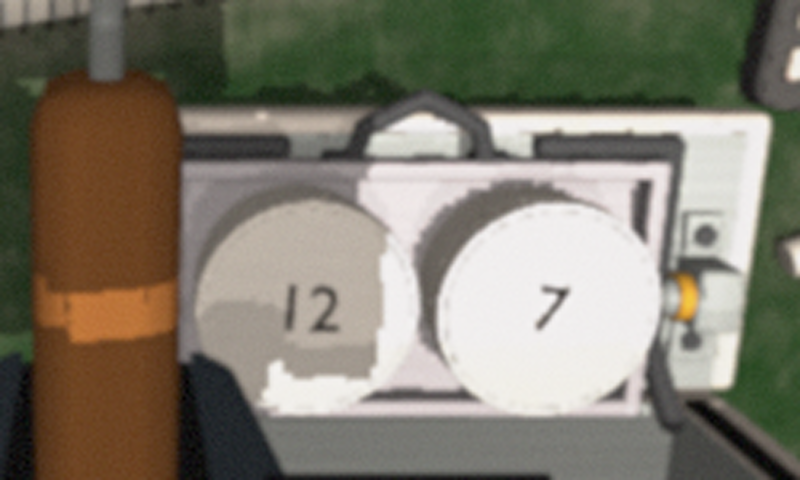

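Run:
```python
from fit import *
m=np.load("w18.npy",allow_pickle=True).item();p=[.641,.057,-.091]
c=lambda *a:[(290+x/3.2,150+y/3.2) for x,y in a]
print("stop face",inv(p,onz(m,c((230,157),(600,157)),.055)).round(4))
print("wall",inv(p,onz(m,c((220,161),(655,160)),.064)).round(4))
print("rear",inv(p,onz(m,c((300,414),(640,414)),.064)).round(4))
print("apex",inv(p,onz(m,c((425,93)),.063)).round(4))
w=cv2.imread("pics/w18.png");crop(w,345,170,170,50,4.7,"w18d.png")
```

```text
stop face [[-0.0814 -0.0545  0.055 ]
 [-0.0816  0.0564  0.055 ]]
wall [[-0.082  -0.0584  0.064 ]
 [-0.0826  0.069   0.064 ]]
rear [[-0.0024 -0.0314  0.064 ]
 [-0.0024  0.0744  0.064 ]]
apex [[-0.1019  0.0004  0.063 ]]
```

View pics/w18d.png

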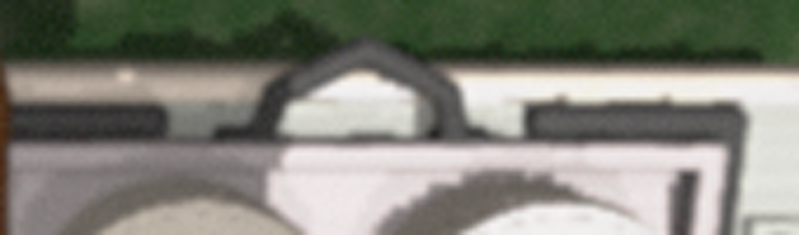

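Run:
```python
from fit import *
to([(.5,-.10,.256,1.5),(.458,-.208,.256,1.518),(.458,-.208,.12,1.518)])
```

```text
-77.9 -51.7 -1.2 -0.018
-189.2 -83.9 -1.2 -0.036
-189.2 -83.9 134.8 -0.036
```

play_rows(deltas="-40 -28 0 -0.02;-78 -52 0 -0.036;-135 -68 0 -0.036;-189 -84 0 -0.036;-189 -84 0 -0.036;-189 -84 40 -0.036;-189 -84 80 -0.036;-189 -84 100 -0.036;-189 -84 100 -0.036;-189 -84 100 -0.036")

```text
t: 25.3
eef_pos: [0.4593, -0.2078, 0.156]
tool_rot: [3.141, 0.0, 1.518]
force: [-0.2, 0.2, -0.6]
finger_gap: 0.192
```

Run:
```python
from fit import *
s=observe();print(s["eef_pos"],s["tool_rot"],s["force"])
cv2.imwrite("pics/w19.png",camera("wrist"));crop(camera("side"),300,190,120,150,4,"s19.png")
to([(.458,-.208,.085,1.518),(.458,-.208,.052,1.518)])
```

```text
[ 0.4593127  -0.20783617  0.15597746] [3.14050335e+00 4.33965274e-04 1.51761205e+00] [-0.21798807  0.22476032 -0.60908592]
0.1 -1.5 71.2 -0.001
0.1 -1.6 104.2 -0.001
```

View pics/s19.png

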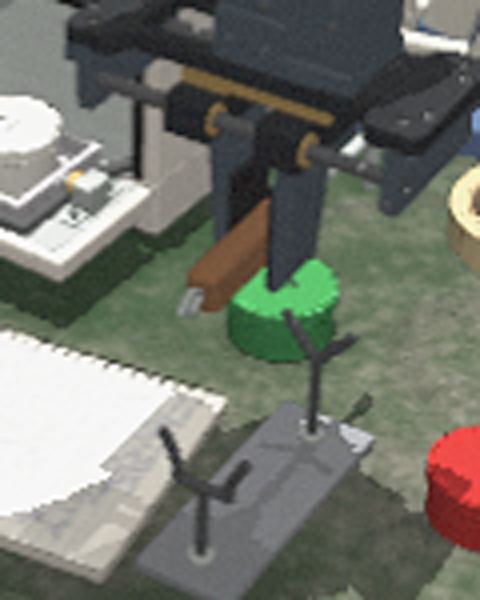

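View pics/w19.png

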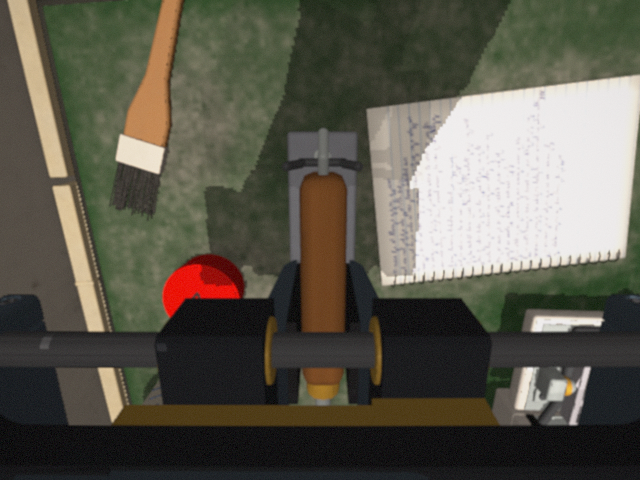

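Everything lines up with the rest: hook level, handle centred over the U at (323,165). Lowering.

play_rows(deltas="0 -1.5 35 0;0 -1.5 65 0;0 -1.5 85 0;0 -1.5 95 0;0 -1.5 101 0;0 -1.5 104 0;0 -1.5 104 0")

```text
t: 26.28
eef_pos: [0.4575, -0.2081, 0.0513]
tool_rot: [3.141, 0.0, 1.517]
force: [-0.3, -0.3, -1.2]
finger_gap: 0.197
```

Run:
```python
from fit import *
s=observe();print(s["eef_pos"],s["tool_rot"],s["force"],s["torque"])
crop(camera("side"),300,230,120,120,5,"s20.png")
```

```text
[ 0.45745199 -0.20812479  0.0513423 ] [3.14109937e+00 2.29863832e-04 1.51700994e+00] [-0.31256369 -0.30433884 -1.18302349] [ 0.03032779  0.05092437 -0.03754684]
```

View pics/s20.png

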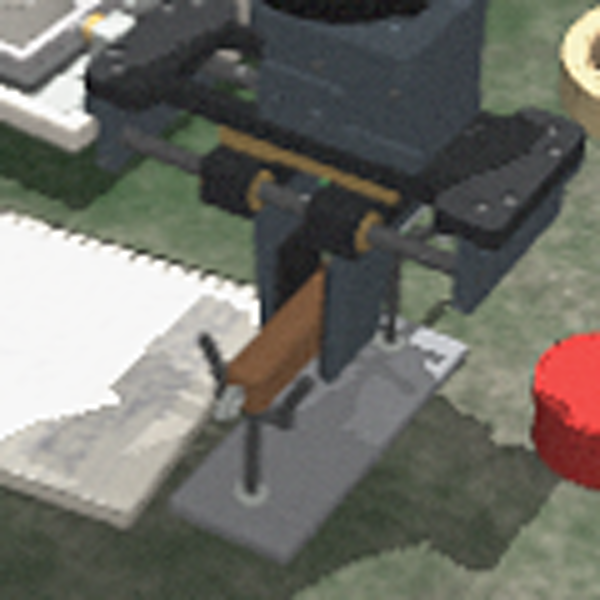

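Seated in the U. A last 1 mm down, then open to a limited width.

play_rows(deltas="0 0 1 0;0 0 1 0")

```text
t: 26.58
eef_pos: [0.4574, -0.2081, 0.0502]
tool_rot: [3.141, 0.0, 1.517]
force: [0.1, 0.3, -1.0]
finger_gap: 0.195
```

play_rows(deltas="0 0 0 0;0 0 0 0;0 0 0 0;0 0 0 0", claw=0.55, squeeze=10)

```text
t: 27.08
eef_pos: [0.4572, -0.208, 0.05]
tool_rot: [-3.142, 0.0, 1.517]
force: [0.6, -1.2, 0.3]
finger_gap: 0.548
```

Run:
```python
from fit import *
s=observe();print(s["eef_pos"],s["force"])
cv2.imwrite("pics/w21.png",camera("wrist"))
```

```text
[ 0.45724344 -0.20799916  0.04998231] [ 0.58114243 -1.20525692  0.30449126]
```

View pics/w21.png

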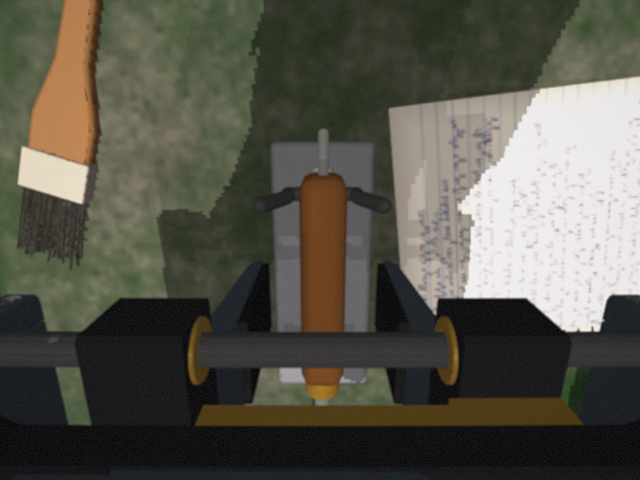

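The handle lies free between the fingers, just as before the grasp. Rising and checking.

play_rows(deltas="0 0 -10 0;0 0 -25 0;0 0 -55 0;0 0 -105 0;0 0 -160 0;0 -40 -210 0;0 -40 -220 0;0 -40 -220 0;0 -40 -220 0")

```text
t: 28.25
eef_pos: [0.4172, -0.2056, 0.2689]
tool_rot: [-3.14, -0.001, 1.517]
force: [0.5, 1.0, 0.1]
finger_gap: 0.547
```

Run:
```python
from fit import *
s=observe();print(s["eef_pos"],s["tool_rot"],s["force"],s["t"])
m=camera_model("wrist");w=camera("wrist");np.save("w22.npy",m,allow_pickle=True)
cv2.imwrite("pics/w22.png",w);d=camera("side");cv2.imwrite("pics/s22.png",d)
crop(w,260,170,80,170,3.5,"w22c.png")
crop(d,230,120,170,220,2.7,"s22c.png")
cv2.imwrite("pics/t22.png",camera("top"))
```

```text
[ 0.41717458 -0.20561621  0.26887312] [-3.14001950e+00 -7.73395001e-04  1.51718718e+00] [0.49221178 1.01047262 0.05852866] 28.25
```

View pics/w22.png

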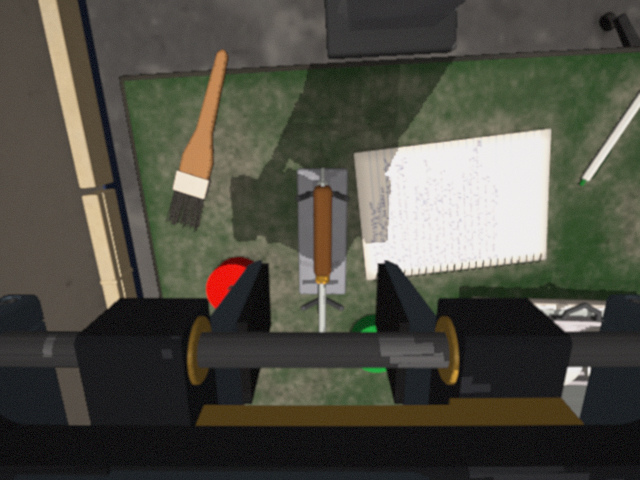

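View pics/s22c.png

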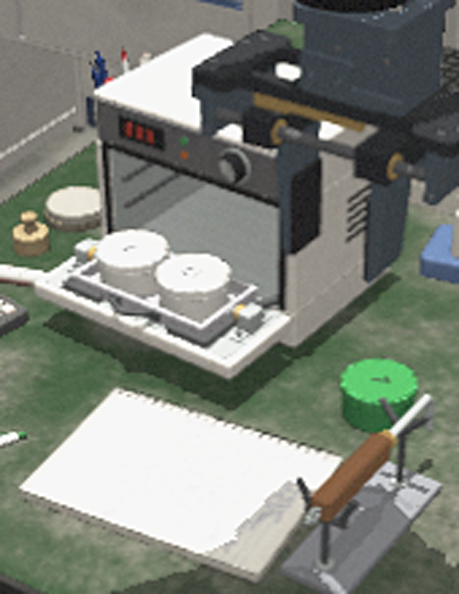

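View pics/t22.png

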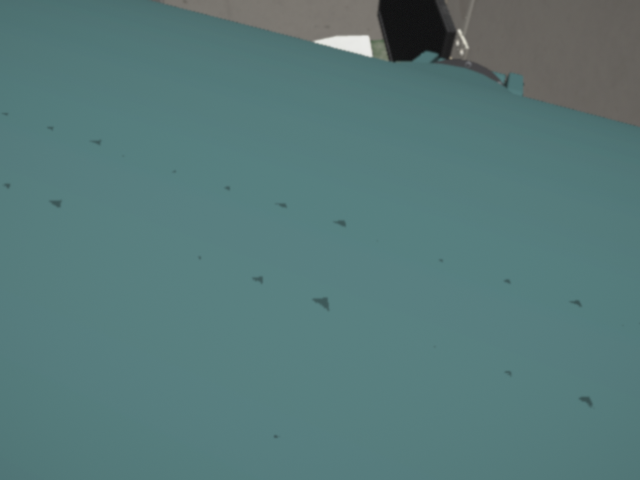

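Run:
```python
from fit import *
m=np.load("w22.npy",allow_pickle=True).item()
q=onz(m,[(323,186),(322,278)],.081);print(q,q.mean(0))
hand_in();print("ok")
```

```text
[[ 0.39595557 -0.20488115  0.081     ]
 [ 0.48673907 -0.21076122  0.081     ]] [ 0.44134732 -0.20782118  0.081     ]
the job is handed in; nothing more can be done
ok
```

The tray is drawn home with both tins standing on it, and the hook is back in its rest. I handed the job in at about 28 s of the 70 s allowed; no verdict was reported.

- **Pull:** With the hook behind the loop, the steady drag was 2 to 4 N. It rose to about 10 N at the ball catches, then dropped. At the stops I drew until about 13 to 14 N along the pull, roughly 16 N including the sideways and downward parts, and then slacked off before lifting the hook out.
- **Tray:** In the wrist picture the front edge measured 82.0 and 82.6 mm before the mouth on the right and left, with the stop faces at 81.4 and 81.6 mm. The rear edge was square at 2.4 mm on both sides.
- **Hook in its rest:** Its handle centre measured (0.441, -0.208), within 1 mm of where it was before the grasp. The side picture shows the hook end forward in the V; the pictures do not show the downturned end itself.
- **What disagreed:** The top and wrist cameras placed the oven about 3 mm apart, and the side camera was about 5 mm off sideways. I used the wrist values, which the contacts bore out. At the stops the wrist also read an unexplained 7 to 9 N downward and 3 to 4 N sideways, both gone once the hook was slack.
- **Not checked:** I did not measure the bystanders again at the end. Nothing was seen to touch them. The final top picture was hidden by the arm.

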